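# Seat a milling arbor in a spindle taper over its drive dogs

## Task

Take the steel milling arbor out of its sloping rack, stand it upright in the round black holder, shank down, and let go of it there. Then take it again by the top and seat it in the spindle inside the clear guard: lower it under control, do not drop it, find by touch where the two slots in its flange pass over the two drive dogs, and leave it fully home with its flange flat on the spindle face. Leave the spanner, the hook wrench and the impeller where they lie.

Things in the scene. Friction and masses are not known exactly. Their poses are not given: they have to be found in the camera images.
- arbor_barrel (a point): Centre of the barrel of the loose steel milling arbor (137 mm long, about 0.4 kg), on its axis; z points along the axis from shank to free end. Along z from here: plain round barrel, 32 mm diameter, -38 to +37 mm; flange, 62 mm diameter, -50 to -38 mm; tapered shank, 36 mm diameter at the flange, 17 mm at its end, -100 to -50 mm. It starts in the rack.
- arbor_gauge (a point): Centre of the underside of the arbor's flange, 50 mm below arbor_barrel; same axes. Two opposite drive slots, 16 mm wide and cut 10 mm deep into the rim, go right through the flange's 12 mm thickness, at +x and -x of this point.
- rack_foot (a point): Fixed aluminium rack; this point lies on the worktop 75 mm below arbor_gauge. x: level direction in which the arbor's axis rises, 30 degrees above level, barrel end high. One black V holds the barrel 4 to 12 mm above the flange, the other holds the shank, whose end rests on a stop plate; the other 63 mm of barrel stick out free. Lift square to the axis or straight up until clear.
- holder_rim (a point): Centre of the top rim of the fixed round black holder, 62 mm high, 68 mm diameter (foot 88 mm). Its tapered hole (mouth chamfered to 48 mm) takes the shank with 2.5 mm play all round until the flange rests on the rim; no dogs, any turn will do. A tilted hand has room on the robot's side; beyond it a stiff grey hose hangs at x 0.49 to 0.62 and the machine mid-bench is 0.33 m high: pass in front.
- spindle_mouth (a point): Centre of the upward spindle face, 69 mm above the worktop, in a grey fixed housing (base 150 x 150 mm), whose axes it has, z up. The tapered socket (mouth chamfered to 43 mm) takes the shank with 1.2 mm play all round; fully home, the flange's underside lies on this face. The spindle is locked; its turn is not reported (see dog_circle).
- dog_circle (a point): Point on the spindle's axis level with the tops of its two opposite drive dogs, 8 mm above the face; axes of the housing. Dogs: 12 mm wide, tops chamfered, 23.5 to 30 mm from the axis. The line through them lies anywhere within 0.45 rad either side of the housing's x. If the slots are off by more than 0.08 rad the flange rests on the dogs, 8 mm too high.
- guard_top (a point): Centre of the top rim of the fixed clear guard tube round the spindle: 124 mm inside, 134 mm outside diameter, top 70 mm above the spindle face, 139 mm above the worktop. The hand gets in only with its fingers straight down, on the top part of the barrel, of which 17 mm stand above the guard when the arbor is home.
- spanner_13: Loose steel combination spanner, 149 mm long, lying on the left, behind the spindle housing; leave it alone. Origin under its middle.
- hook_wrench: Loose flat steel hook wrench, 259 mm long, lying at the right, beyond the rack; leave it alone. Origin under its middle.
- impeller: Loose light-metal compressor wheel, 59 mm diameter, 32 mm high, standing near the front edge, between holder and spindle; leave it alone. Origin at the centre of its underside.
There are look-alikes about, which are no part of the job. What is shaped like the part that bears arbor_barrel but brown is not meant.

How it is judged:
On the way:
1. the arbor stands upright in the round holder, its flange on the rim, and the fingers have let go of it (horizontal distance between arbor_gauge and holder_rim below 0.006 m and z of arbor_gauge in the frame of holder_rim below 0.004 m and angle between arbor_gauge's own z axis and vertical below 0.08 rad and contact force between the fingers and arbor below 0.1 N), for 0.2 s.
At the end, for the whole second after the job is handed in: The arbor stands at rest in the spindle, upright within 0.05 rad, its flange's underside within 3 mm of the spindle face (so its slots are over the dogs) and centred within 3 mm (horizontal distance between arbor_gauge and spindle_mouth below 0.003 m and z of arbor_gauge in the frame of spindle_mouth below 0.003 m and angle between arbor_gauge's own z axis and vertical below 0.05 rad and linear speed of arbor below 0.01 m/s); the robot touches nothing.
It fails at once if the arbor is dropped into the spindle (falls at more than 0.5 m/s) (horizontal distance between arbor_gauge and spindle_mouth below 0.02 m and z of arbor_gauge in the frame of spindle_mouth below 0.06 m and linear speed of arbor above 0.5 m/s).
It fails at once if the spanner, the hook wrench or the impeller is pushed more than 30 mm (distance of any of spanner_13, hook_wrench, impeller from where it was at the start of the episode above 0.03 m).
It also fails if it takes over 61 s, if anything falls off the work surface, if the arm or the gripper's body presses on something with over 40 N, if the wrist force passes 120 N, or if a joint passes its speed limit or range.

## Robot

A 6-joint arm with a two-finger parallel gripper is mounted at the origin on a cart in front of the work surface, level with it; the furniture and walls round the work are solid. World frame = base frame: x ahead of the robot, y to its left, z up, the work surface at z = 0. Lengths are in m, angles in rad, forces in N, time in s.
With the tool pointing down it reaches from about 0.35 to 0.775 m from the base axis. Payload 7.3 kg.
Tool frame: the origin (TCP) lies at the centre of the arm's flange, where the gripper is bolted on; the fingertips stand 178 mm ahead of it and the grasp point (between the pads) lies 159 mm ahead of it; z points along the fingers, y is the line along which they close (so a half turn about z gives the same grasp; the last joint's range is limited). The gripper opens to 92 mm and grips with 3 to 60 N. Pads are 19 mm wide; open, the fingers measure 130 mm over their backs; the gripper's body (75 mm by 190 mm) begins 47 mm behind the grasp point.
Start: joints at [-1.419, 0.342, 1.524, -0, 1.275, -0.146], TCP at [0.154, -0.502, 0.405] pointing down, gripper open.
Joint ranges: [-2.53, 2.53], [-0.77, 2.02], [0.04, 2.7], [-1, 4.14], [0.28, 2.66], [-3.11, 3.11]. Speed limits (rad/s): [2.57, 2.57, 3.14, 3.14, 3.14, 3.14].

## Interface

Orientations are given as [roll, pitch, yaw] about the fixed x, y, z axes, in that order (R = Rz(yaw) Ry(pitch) Rx(roll)).
In Python, from cell import telemetry, vision, ticket gives the robot as it stands.
- The arm moves only by the shell command python3 -m crank 'ROWS' [FORCE]. ROWS is JSON, a list of rows, each a list of 5 numbers: the gripper command: -1 is shut, 1 is fully open, values between are in proportion, then the shift along the tool's x, y, z in mm, then the turn about the tool's z in rad. In form: [[fingers, dx, dy, dz, roll], ...]. A call has 1 to 12 rows; each row is the pose to reach, as a shift and turn from the pose commanded when the call began, along the tool's axes at that moment; what a row does not reach only later rows make up. A row lasts 1/12 s, in which the tool goes at most 41.7 mm and 7.16 degrees, less where a joint would pass 70% of its speed; a pose out of reach is approached as far as the arm can. A call with a gripper value outside its range is refused whole. The fingers move at their own pace and stop on an object; FORCE is the grip in N (left out, the last holds). Time passes only in rows, so rows that repeat a pose let the fingers close. It gives the time, the measured TCP pose, the force, the opening and the grip force at its end, in the units of the state.
- telemetry.observe(): the state, without advancing time (a new reading comes with each control period).
- vision.read_camera(name): name is "scene" or "top" or "wrist"; returns (picture, depth): 384x512x3 uint8, red, green, blue; 384x512 float32, m along the optical axis (not along the pixel's ray), 0 where there is no reading.
- vision.get_calibration(name): a dict with "camera_matrix" (3x3 intrinsics, pixels), "rvec" (rotation vector, rad) and "tvec" (3), from world to camera coordinates, as OpenCV has them. Camera axes: x right, y down, z forward; pixel columns grow to the right and rows downward; lengths in m; the calibration is good to about 2 mm. A picture is of the moment at which its call begins: read the wrist's pose just before it. get_calibration takes no time and is no camera call; for the wrist camera it gives the pose at the moment of the call.
- ticket.hand_in(): hands the job in; it is judged then, once.
The state is a dict: "time": time; "qpos": joint angles; "qvel": joint speeds; "joint_efforts": joint torques, N m; "tool_pos": TCP position; "tool_rot": TCP orientation; "contact_force": force on the tool from outside, world axes, zero at the start; "torque": the same for the moment, N m; "opening": finger opening in m; "grip_force": force on a finger pad.
Only numpy, scipy, OpenCV 4.12 (cv2) and the standard library are available. Lean on these libraries where they do the work, as an engineer would, in place of code of your own. Each camera call takes 0.05 s, during which the arm holds its last target. There are 200 camera calls.

## Working session

There is one attempt and no reset: what is moved stays moved. The work goes in short steps, Python scripts to look and compute and a shell command to move; the robot and the scene stay as the last step left them, time stands still between calls to the robot, and variables do not carry over. Pictures are saved under pics/ and viewed, at most 10 in all, crops included, and the job is handed in when it is done.

```bash
ls; mkdir -p pics
cat > h.py <<'E'
import numpy as np, cv2
from cell import telemetry, vision, ticket
from scipy.spatial.transform import Rotation as R
def cal(n):
    c=vision.get_calibration(n); return np.array(c["camera_matrix"]),cv2.Rodrigues(np.array(c["rvec"],float))[0],np.array(c["tvec"],float).ravel()
def grab(n):
    c=cal(n); p,d=vision.read_camera(n); np.savez('/tmp/'+n,p=p,d=d,K=c[0],R=c[1],t=c[2]); return p,d
def cloud(n):
    f=np.load('/tmp/'+n+'.npz'); d=f['d']; v,u=np.mgrid[:d.shape[0],:d.shape[1]]
    P=np.stack([(u-f['K'][0,2])/f['K'][0,0]*d,(v-f['K'][1,2])/f['K'][1,1]*d,d],-1)
    W=(P-f['t'])@f['R']; W[d==0]=np.nan; return f['p'],W
def proj(n,X):
    f=np.load('/tmp/'+n+'.npz'); c=np.asarray(X)@f['R'].T+f['t']; q=c@f['K'].T; return q[...,:2]/q[...,2:]
def save(n,img,s=1): cv2.imwrite('pics/'+n+'.png',cv2.resize(img[...,::-1],None,fx=s,fy=s,interpolation=cv2.INTER_CUBIC))
E
python3 - <<'E'
from h import *
for n in ("scene","top"):
    p,d=grab(n); save(n+'0',p,1.5)
s=telemetry.observe(); print(s)
for n in("scene","top"):
    K,Rm,t=cal(n); print(n,-Rm.T@t,Rm[2],K[0,0])
E
```

```text
pics
{'time': 0.1, 'qpos': array([-1.41899439e+00,  3.42633516e-01,  1.52490984e+00, -1.94832834e-05,
        1.27536467e+00, -1.45980476e-01]), 'qvel': array([-0.00016527, -0.00145577, -0.00288951,  0.00153934, -0.00099636,
        0.00092636]), 'joint_efforts': array([ 2.30572623e-03, -4.32002306e+01, -2.44694424e+01,  7.19698844e-02,
        5.25782711e-02, -5.15541547e-05]), 'tool_pos': array([ 0.15404637, -0.50177014,  0.4041285 ]), 'tool_rot': array([-3.14028856e+00, -1.72904680e-04,  2.97787981e-01]), 'contact_force': array([0.39885129, 0.15855325, 0.25346334]), 'torque': array([-0.01382525, -0.02579897, -0.03132369]), 'grip_force': 0.0, 'opening': 0.0916422584166311}
scene [0.04305404 0.61090436 0.91103024] [ 0.49078258 -0.54338908 -0.68107325] 422.51754307714964
top [ 0.35198504 -0.02269295  1.18733317] [ 0.23363209 -0.00490184 -0.97231272] 410.3835886522747
```

View pics/scene0.png

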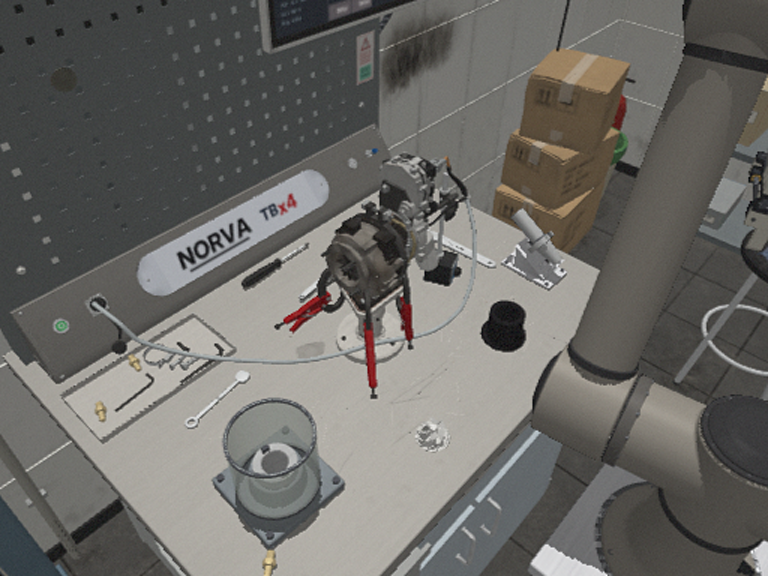

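View pics/top0.png

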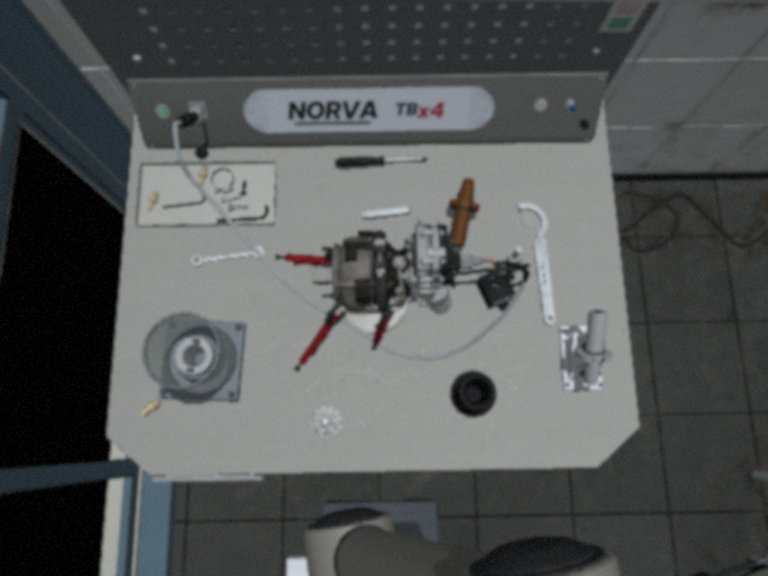

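The steel arbor lies in the aluminium rack at top (590,350) and scene (540,240). The brown one at top (463,212) is the look-alike and is not meant. The holder is at top (473,393), the spindle at (195,355) and the impeller at (326,420). I'll confirm with enlarged crops and point clouds.

Run:
```python
from h import *
p,W=cloud('top'); ps,Ws=cloud('scene')
def cr(img,u,v,w,h): return cv2.resize(img[v:v+h,u:u+w],(390,290),interpolation=cv2.INTER_CUBIC)
a=np.vstack([np.hstack([cr(p,360,200,70,52),cr(ps,325,130,70,52)]),np.hstack([cr(p,90,200,80,60),cr(ps,140,255,94,100)])])
save('crops',a)
print('desk',np.nanmedian(W[200:205,150:200,2]),np.nanmedian(Ws[280:290,170:200,2]))
# rack columns
for n,(w) in (('top',W),('scene',Ws)):
    m=(w[...,2]>.02)&(w[...,2]<.3)&(w[...,0]>.25)&(w[...,0]<.75)&(w[...,1]<-.27)&(w[...,1]>-.6)
    q=w[m]; print(n,len(q),q.min(0),q.max(0))
    m2=q[:,2]>.1; print(np.round(q[m2][::max(1,m2.sum()//12)],3).tolist())
    m=(w[...,2]>.055)&(w[...,2]<.075)&(abs(w[...,0]-.42)<.1)&(abs(w[...,1]+.2)<.1)
    q=w[m]; print('holder',len(q),q.min(0),q.max(0),np.median(q,0))
```

```text
desk -0.0011574546732359557 0.07467868264154331
top 965 [ 0.43983055 -0.43213139  0.02029248] [ 0.62277958 -0.27028789  0.13103948]
[[0.568, -0.392, 0.11], [0.56, -0.399, 0.121], [0.554, -0.396, 0.127], [0.549, -0.398, 0.125], [0.544, -0.399, 0.123], [0.539, -0.402, 0.12], [0.534, -0.401, 0.12], [0.529, -0.406, 0.113], [0.523, -0.384, 0.104], [0.517, -0.395, 0.109], [0.51, -0.39, 0.1], [0.486, -0.382, 0.1], [0.475, -0.41, 0.101]]
holder 318 [ 0.40011669 -0.22338547  0.05513833] [ 0.4652305  -0.1550585   0.06694817] [ 0.43196072 -0.18935682  0.06053815]
scene 802 [ 0.44077457 -0.41680149  0.02011896] [ 0.618699   -0.27014951  0.12873474]
[[0.559, -0.405, 0.129], [0.557, -0.392, 0.125], [0.547, -0.4, 0.122], [0.541, -0.403, 0.119], [0.536, -0.407, 0.116], [0.558, -0.387, 0.107], [0.552, -0.389, 0.106], [0.546, -0.385, 0.107], [0.54, -0.388, 0.104], [0.528, -0.385, 0.108], [0.516, -0.397, 0.104], [0.511, -0.39, 0.102], [0.485, -0.39, 0.101]]
holder 242 [ 0.40090295 -0.22372312  0.05507218] [ 0.46931966 -0.15312883  0.06519535] [ 0.43226569 -0.18987928  0.06009043]
```

View pics/crops.png

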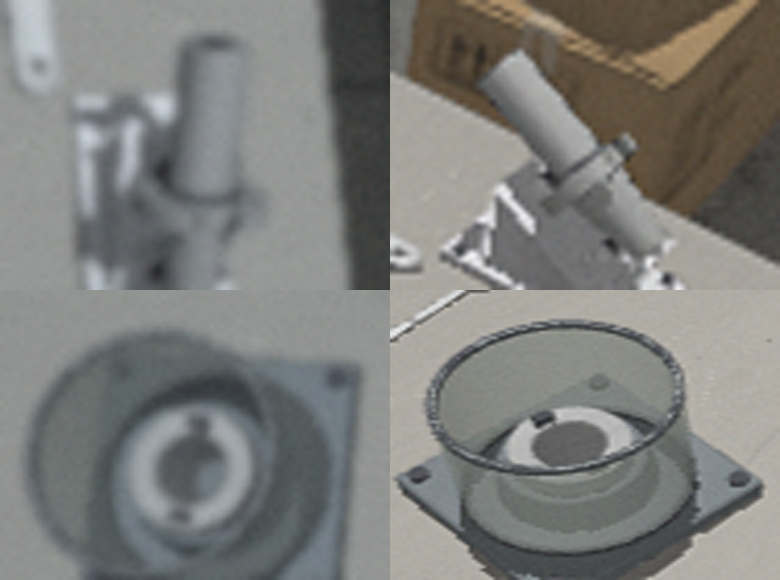

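The crops confirm the rack arbor: grey steel, flange at crop (205,210), barrel free end up and away from the robot. The spindle dogs show at crop (200,427) and (180,515), which is top px (131.0,228.4) and (126.9,246.6). Next I'll fit the numbers.

```bash
cat > fit.py <<'E'
from h import *
from scipy.optimize import least_squares
def ray(n,uv,z):
    f=np.load('/tmp/'+n+'.npz'); K,Rm,t=f['K'],f['R'],f['t']; c=-Rm.T@t
    d=Rm.T@np.linalg.inv(K)@np.array([uv[0],uv[1],1.]); return c+d*(z-c[2])/d[2]
E
python3 - <<'E'
from fit import *
for n,box in (('top',(391,405,208,231)),('scene',(339,372,138,165))):
    p,W=cloud(n); u0,u1,v0,v1=box; q=W[v0:v1,u0:u1].reshape(-1,3); 
    q=q[(q[:,2]>.085)&(q[:,2]<.14)&(abs(q[:,1]+.40)<.03)]
    def f(x):
        a=np.array([np.cos(x[2])*.75**.5,np.sin(x[2])*.75**.5,.5]); o=np.array([.53,x[0],x[1]])
        d=q-o; r=d-np.outer(d@a,a); return np.linalg.norm(r,axis=1)-.016
    s=least_squares(f,[-.4,.1,0],loss='soft_l1',f_scale=.002); a=np.array([np.cos(s.x[2])*.75**.5,np.sin(s.x[2])*.75**.5,.5])
    tt=(q-[.53,s.x[0],s.x[1]])@a
    o=np.array([.53,s.x[0],s.x[1]])
    g=o+a*(.075-o[2])/.5
    print(n,len(q),s.x,np.abs(s.fun).mean(),'end t',np.percentile(tt,[50,95,99,100]),'gauge(z=.075)',g,'end by z',g+.087*a,'end by t',o+a*np.percentile(tt,99))
d1=ray('top',(131,228.4),.077);d2=ray('top',(126.9,246.6),.077); c=ray('top',(129,237.3),.069)
print('dogs',d1,d2,np.linalg.norm(d1-d2),np.arctan2(*(d1-d2)[1::-1]),'c',(d1+d2)/2,c)
# holder rim fit
for n in('top','scene'):
    p,w=cloud(n); m=(w[...,2]>.056)&(w[...,2]<.068)&(np.hypot(w[...,0]-.433,w[...,1]+.189)<.045); q=w[m][:,:2].astype(np.float32); print(n,cv2.minEnclosingCircle(q))
E
```

```text
top 283 [-0.4014383   0.09725446 -0.02940273] 0.001574236353768441 end t [0.01341343 0.03999154 0.04091457 0.04192826] gauge(z=.075) [ 0.49147081 -0.40030511  0.075     ] end by z [ 0.56678246 -0.40252012  0.1185    ] end by t [ 0.56541774 -0.40247998  0.11771174]
scene 292 [-0.40068969  0.09752524 -0.0945137 ] 0.0038169491938435584 end t [-0.00397415  0.03602696  0.03966898  0.04106452] gauge(z=.075) [ 0.49115926 -0.39700774  0.075     ] end by z [ 0.5661672 -0.4041182  0.1185   ] end by t [ 0.56420102 -0.40393181  0.11735973]
dogs [0.52884046 0.31691437 0.077     ] [0.47946628 0.32536787 0.077     ] 0.05009262842157006 -0.1695688331294309 c [0.50415337 0.32114112 0.077     ] [0.50566676 0.32353351 0.069     ]
top ((0.4319835305213928, -0.18927325308322906), 0.03432611748576164)
scene ((0.4348379969596863, -0.18810656666755676), 0.035958193242549896)
```

```bash
cat >> h.py <<'E'
def delta(X,yaw):
    s=telemetry.observe(); M=R.from_euler('xyz',s['tool_rot']).as_matrix()
    d=M.T@(np.array(X)-s['tool_pos'])*1000; r=s['tool_rot'][2]-yaw
    print('t',round(s['time'],2),'tcp',s['tool_pos'].round(4),s['tool_rot'].round(3),'q6',s['qpos'].round(2),'F',s['contact_force'].round(1),'op',round(s['opening'],4),'grip',round(float(s['grip_force']),1)); print('MOVE',d.round(1),'roll',round(r,3))
E
python3 -m crank '[[1,40,3,0,0.1],[1,80,6,0,0.2],[1,120,9,0,0.33],[1,160,12,0,0.33],[1,200,15,0,0.33],[1,240,18,0,0.33],[1,280,20,0,0.33],[1,314,22,0,0.33],[1,314,22,0,0.33],[1,314,22,0,0.33],[1,314,22,0,0.33]]' 10
python3 - <<'E'
from h import *
delta((.556,-.402,.2715),-.03)
p,d=grab('wrist'); save('wrist1',p,1.2)
print(proj('wrist',[[.491,-.400,.075],[.556,-.402,.1125],[.5664,-.403,.1185]]))
_,W=cloud('wrist'); m=(W[...,2]>.11)&(W[...,2]<.14)&(abs(W[...,1]+.4)<.05)&(W[...,0]>.45);q=W[m];print(len(q),q.min(0),q.max(0))
E
```

```text
time: 1.02
tool_pos: [0.4605, -0.4307, 0.404]
tool_rot: [-3.141, 0.001, -0.032]
contact_force: [-0.3, -0.3, -0.2]
opening: 0.0919
grip_force: 0.0
t 1.02 tcp [ 0.4605 -0.4307  0.404 ] [-3.141e+00  1.000e-03 -3.200e-02] q6 [-0.87  0.54  1.21 -0.    1.39  0.73] F [-0.3 -0.3 -0.2] op 0.0919 grip 0.0
MOVE [ 94.7 -31.7 132.4] roll -0.002
[[214.35482501 144.93872659]
 [206.41253857  64.83065268]
 [205.76625867  48.69372153]]
2614 [ 0.52037837 -0.42056635  0.11000505] [ 0.57278533 -0.38862339  0.13307745]
```

View pics/wrist1.png

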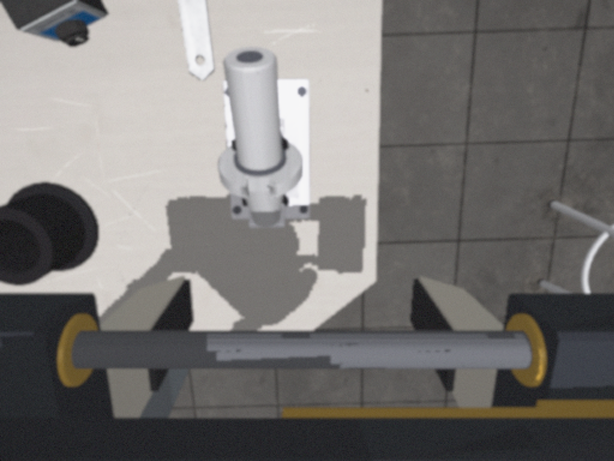

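The wrist view shows the barrel end at (250,60) and the flange at (260,165), about where predicted. I'll refine the fit on this closer cloud.

Run:
```python
from fit import *
p,W=cloud('wrist'); u=np.array([188,233,45,118]); q=W[45:118,188:233].reshape(-1,3)
q=q[(q[:,2]>.1)&(q[:,2]<.14)&(abs(q[:,1]+.404)<.03)&(q[:,0]>.525)]
def f(x):
    a=np.array([np.cos(x[2])*.75**.5,np.sin(x[2])*.75**.5,.5]); o=np.array([.53,x[0],x[1]])
    d=q-o; r=d-np.outer(d@a,a); return np.linalg.norm(r,axis=1)-.016
s=least_squares(f,[-.4,.1,0],loss='soft_l1',f_scale=.002); a=np.array([np.cos(s.x[2])*.75**.5,np.sin(s.x[2])*.75**.5,.5])
o=np.array([.53,s.x[0],s.x[1]]); g=o+a*(.075-o[2])/.5; print(len(q),s.x,abs(s.fun).mean(),g,g+.075*a,'far end',o+a*np.percentile((q-o)@a,99))
X=g+.075*a; delta((X[0],X[1],X[2]+.159),s.x[2])
# holder from wrist
m=(W[...,2]>.054)&(W[...,2]<.068)&(np.hypot(W[...,0]-.433,W[...,1]+.189)<.05); q=W[m];print(len(q),cv2.minEnclosingCircle(q[:,:2].astype(np.float32)),np.median(q[:,2]))
```

```text
2613 [-0.40406603  0.09618229 -0.01783138] 0.0013519383501448513 [ 0.49331703 -0.40341186  0.075     ] [ 0.55825861 -0.40456998  0.1125    ] far end [ 0.56835068 -0.40474995  0.11832758]
t 1.07 tcp [ 0.46   -0.4311  0.4044] [-3.141e+00  1.000e-03 -3.300e-02] q6 [-0.87  0.54  1.21 -0.    1.39  0.73] F [ 0.4 -0.4  0.4] op 0.0917 grip 0.0
MOVE [ 97.5 -29.7 132.8] roll -0.015
1643 ((0.4354856312274933, -0.19386336207389832), 0.03456174209713936) 0.06131600909972274
```

```bash
python3 -m crank '[[1,35,-12,0,-0.015],[1,70,-24,10,-0.015],[1,97,-30,40,-0.015],[1,97,-30,75,-0.015],[1,97,-30,105,-0.015],[1,97,-30,125,-0.015],[1,97,-30,132,-0.015],[1,97,-30,132,-0.015],[1,97,-30,132,-0.015]]' 12
python3 -m crank '[[-1,0,0,0,0],[-1,0,0,0,0],[-1,0,0,0,0],[-1,0,0,0,0],[-1,0,0,0,0],[-1,0,0,0,0],[-1,0,0,0,0],[-1,0,0,0,0]]' 12
python3 - <<'E'
from h import *
delta((.558,-.404,.45),-.03)
E
```

```text
time: 1.82
tool_pos: [0.5581, -0.405, 0.274]
tool_rot: [3.14, -0.001, -0.019]
contact_force: [-0.8, 0.7, 0.9]
opening: 0.0921
grip_force: 0.0
time: 2.48
tool_pos: [0.5587, -0.4039, 0.2727]
tool_rot: [3.142, 0.0, -0.017]
contact_force: [-1.1, -0.7, -0.2]
opening: 0.0432
grip_force: 0.0
t 2.48 tcp [ 0.5587 -0.4039  0.2727] [ 3.142  0.    -0.017] q6 [-0.74  0.76  1.18 -0.    1.21  0.85] F [-1.1 -0.7 -0.2] op 0.0432 grip 0.0
MOVE [-7.000e-01  1.000e-01 -1.773e+02] roll 0.013
```

```bash
python3 -m crank '[[-1,0,0,0,0],[-1,0,0,0,0],[-1,0,0,0,0],[-1,0,0,0,0],[-1,0,0,0,0]]' 12
python3 -m crank '[[-1,0,0,-5,0],[-1,0,0,-10,0],[-1,0,0,-20,0],[-1,0,0,-30,0],[-1,0,0,-40,0],[-1,0,0,-50,0],[-1,0,0,-65,0],[-1,0,0,-80,0],[-1,0,0,-80,0]]' 12
python3 - <<'E'
from h import *
delta((.558,-.404,.45),-.03)
p,d=grab('scene'); save('lift',p[60:300,220:512],2.6)
E
```

```text
time: 2.9
tool_pos: [0.5587, -0.4036, 0.2726]
tool_rot: [-3.141, 0.0, -0.017]
contact_force: [-0.4, 2.6, 0.3]
opening: 0.0317
grip_force: 12.0
time: 3.65
tool_pos: [0.5596, -0.4046, 0.3595]
tool_rot: [3.133, -0.01, -0.017]
contact_force: [0.4, -0.1, 0.9]
opening: 0.0027
grip_force: 0.0
t 3.65 tcp [ 0.5596 -0.4046  0.3595] [ 3.133 -0.01  -0.017] q6 [-0.74  0.68  1.07  0.    1.37  0.85] F [ 0.4 -0.1  0.9] op 0.0027 grip 0.0
MOVE [ -0.7   0.2 -90.5] roll 0.013
```

View pics/lift.png

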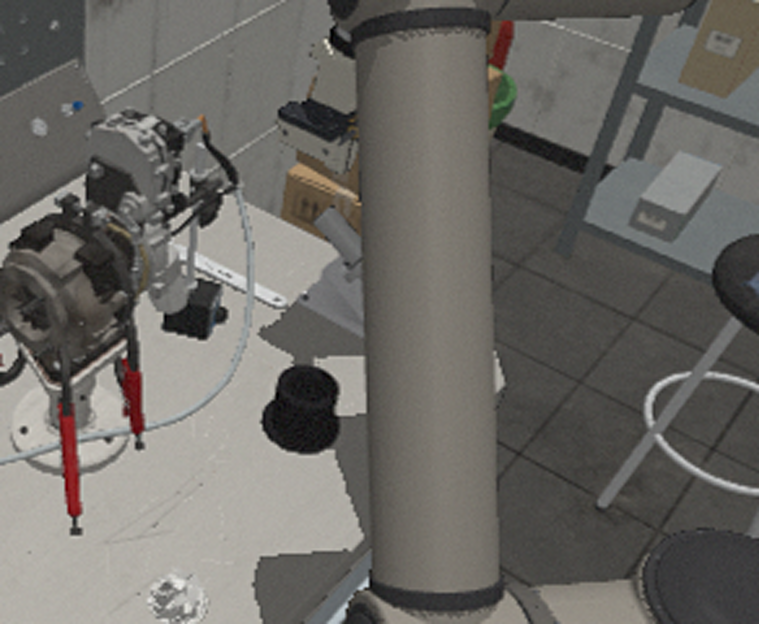

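The arbor slipped out at 12 N; its barrel still shows in the rack at crop (340,230). I'll open, back off to the earlier viewpoint and refit before gripping harder.

```bash
python3 -m crank '[[1,-10,5,-20,0],[1,-40,15,-40,0],[1,-70,30,-45,0],[1,-98,30,-45,0],[1,-98,30,-45,0],[1,-98,30,-45,0],[1,-98,30,-45,0],[1,-98,30,-45,0],[1,-98,30,-45,0],[1,-98,30,-45,0]]' 60
cat > rackfit.py <<'E'
from fit import *
grab('wrist')
p,W=cloud('wrist'); q=W[35:118,180:243].reshape(-1,3)
q=q[(q[:,2]>.1)&(q[:,2]<.14)&(abs(q[:,1]+.404)<.03)&(q[:,0]>.525)]
def f(x):
    a=np.array([np.cos(x[2])*np.cos(x[3]),np.sin(x[2])*np.cos(x[3]),np.sin(x[3])]); o=np.array([.53,x[0],x[1]])
    d=q-o; r=d-np.outer(d@a,a); return np.linalg.norm(r,axis=1)-.016
s=least_squares(f,[-.4,.1,0,.52],loss='soft_l1',f_scale=.002); x=s.x; a=np.array([np.cos(x[2])*np.cos(x[3]),np.sin(x[2])*np.cos(x[3]),np.sin(x[3])])
o=np.array([.53,s.x[0],s.x[1]]); e=o+a*np.percentile((q-o)@a,99); print(len(q),s.x,abs(s.fun).mean(),'far end',e)
X=e-.012*a; print('grasp',X); delta((X[0],X[1],X[2]+.159),s.x[2])
E
python3 rackfit.py
```

```text
time: 4.53
tool_pos: [0.461, -0.4319, 0.3973]
tool_rot: [-3.142, -0.0, -0.016]
contact_force: [-0.3, 1.1, 0.4]
opening: 0.0638
grip_force: 0.0
2941 [-0.40413936  0.0955353  -0.02079834  0.47079619] 0.0014805641433655742 far end [ 0.56937983 -0.40495852  0.11558271]
grasp [ 0.55868765 -0.40473611  0.11013955]
t 4.58 tcp [ 0.4609 -0.432   0.3973] [-3.141  0.    -0.016] q6 [-0.87  0.55  1.22 -0.    1.38  0.71] F [-0.1 -0.5  0.4] op 0.0673 grip 0.0
MOVE [ 97.4 -28.8 128.2] roll 0.005
```

```bash
python3 -m crank '[[1,35,-12,0,0],[1,70,-24,5,0],[1,95,-28,35,0],[1,96,-28,70,0],[1,96,-28,100,0],[1,96,-28,120,0],[1,96,-28,128,0],[1,96,-28,128,0],[1,96,-28,128,0]]' 60
python3 -m crank '[[-1,0,0,0,0],[-1,0,0,0,0],[-1,0,0,0,0],[-1,0,0,0,0],[-1,0,0,0,0],[-1,0,0,0,0],[-1,0,0,0,0],[-1,0,0,0,0],[-1,0,0,0,0],[-1,0,0,0,0],[-1,0,0,0,0],[-1,0,0,0,0]]' 60
python3 -m crank '[[-1,0,0,-2,0],[-1,0,0,-4,0],[-1,0,0,-7,0],[-1,0,0,-10,0],[-1,0,0,-14,0],[-1,0,0,-18,0],[-1,0,0,-22,0],[-1,0,0,-25,0],[-1,0,0,-25,0]]' 60
python3 - <<'E'
from h import *
delta((.558,-.404,.45),-.03)
E
```

```text
time: 5.33
tool_pos: [0.557, -0.4061, 0.2705]
tool_rot: [3.141, -0.001, -0.017]
contact_force: [0.2, -0.3, -0.0]
opening: 0.0914
grip_force: 0.0
time: 6.33
tool_pos: [0.557, -0.405, 0.2698]
tool_rot: [-3.14, -0.0, -0.017]
contact_force: [2.2, 5.0, 1.7]
opening: 0.0307
grip_force: 59.8
time: 7.08
tool_pos: [0.5554, -0.406, 0.2929]
tool_rot: [-3.138, 0.005, -0.018]
contact_force: [-1.6, 1.1, -2.5]
opening: 0.031
grip_force: 59.9
t 7.08 tcp [ 0.5554 -0.406   0.2929] [-3.138  0.005 -0.018] q6 [-0.74  0.74  1.16 -0.    1.25  0.85] F [-1.6  1.1 -2.5] op 0.031 grip 59.9
MOVE [   1.7   -2.5 -157.1] roll 0.012
```

```bash
python3 -m crank '[[-1,0,0,-8,0],[-1,0,0,-18,0],[-1,0,0,-30,0],[-1,0,0,-45,0],[-1,0,0,-60,0],[-1,0,0,-75,0],[-1,0,0,-90,0],[-1,0,0,-105,0],[-1,0,0,-120,0],[-1,0,0,-132,0],[-1,0,0,-140,0],[-1,0,0,-140,0]]' 60
python3 - <<'E'
from h import *
delta((.433,-.189,.45),-.03)
p,d=grab('wrist'); pt,d=grab('top')
a=np.hstack([p,pt]); save('lift2',a,.78)
E
```

```text
time: 8.08
tool_pos: [0.5566, -0.4057, 0.4389]
tool_rot: [3.137, -0.005, -0.017]
contact_force: [-0.8, 0.6, -4.6]
opening: 0.0305
grip_force: 59.9
t 8.08 tcp [ 0.5566 -0.4057  0.4389] [ 3.137 -0.005 -0.017] q6 [-0.74  0.64  0.93  0.    1.56  0.85] F [-0.8  0.6 -4.6] op 0.0305 grip 59.9
MOVE [-127.2 -214.5  -12.7] roll 0.013
```

View pics/lift2.png

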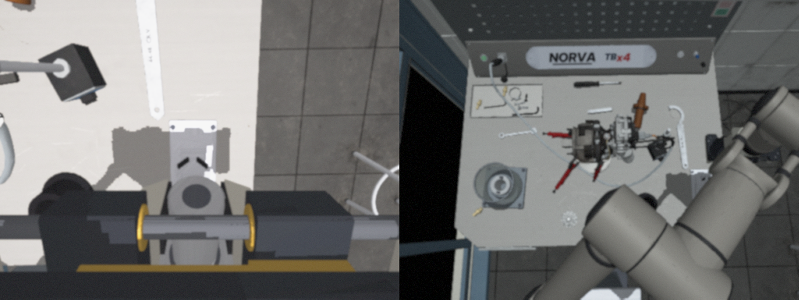

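The arbor is held, with the barrel's end ring in the wrist view at (195,195). I'll measure its tilt from the depth.

Run:
```python
from h import *
p,W=cloud('wrist'); s=telemetry.observe(); M=R.from_euler('xyz',s['tool_rot']).as_matrix()
T=(W-s['tool_pos'])@M*1000
for v in range(222,276,4): print(v,T[v,252].round(1),T[v,262].round(1))
```

```text
222 [-73.3   4.1 405.4] [-74.1  16.2 407.5]
226 [ 18.2   2.4 162.5] [ 18.4   7.  162.1]
230 [ 17.1   2.4 160.6] [ 17.    6.9 160.9]
234 [ 16.5   2.4 157.5] [ 16.3   6.8 157.9]
238 [ 16.    2.4 154.2] [ 15.2   6.8 156. ]
242 [ 13.9   2.4 154.6] [ 14.5   6.7 153.3]
246 [ 13.    2.4 152.5] [ 13.    6.7 152.5]
250 [ 12.4   2.4 149.8] [ 12.2   6.6 150.3]
254 [ 11.3   2.3 148.3] [ 11.6   6.5 147.6]
258 [ 10.2   2.3 146.8] [  9.7   6.5 147.7]
262 [  9.3   2.3 145.1] [  9.3   6.5 145.1]
266 [  8.3   2.3 143.4] [  7.3   6.5 145.2]
270 [  7.1   2.3 142.3] [  7.6   6.3 141.5]
274 [  6.5   2.3 140.2] [  5.8   6.4 141.3]
```

Still at about 30°: at 60 N it doesn't pivot. I'll carry it to the open desk between rack and holder, low down, and loosen the grip step by step so it swings to hang.

```bash
python3 -m crank '[[-1,-15,-15,0,0],[-1,-35,-35,0,0],[-1,-55,-55,0,0],[-1,-75,-75,15,0],[-1,-95,-95,40,0],[-1,-105,-106,65,0],[-1,-105,-106,85,0],[-1,-105,-106,100,0],[-1,-105,-106,105,0],[-1,-105,-106,105,0]]' 60
cat > tilt.py <<'E'
from h import *
grab('wrist'); p,W=cloud('wrist'); s=telemetry.observe(); M=R.from_euler('xyz',s['tool_rot']).as_matrix()
T=(W-s['tool_pos'])@M*1000
q=T.reshape(-1,3); q=q[(abs(q[:,1])<8)&(abs(q[:,0])<28)&(q[:,2]>115)&(q[:,2]<185)]
# end-face / barrel profile in tool x-z, medians by z bins
for z in range(116,186,5):
    m=(q[:,2]>=z)&(q[:,2]<z+5)
    if m.sum()>3: print(z,m.sum(),np.percentile(q[m,0],[10,50,90]).round(1))
delta((.433,-.19,.45),-.03)
E
for f in 40; do python3 -m crank '[[-1,0,0,0,0],[-1,0,0,0,0],[-1,0,0,0,0]]' 40; done; python3 tilt.py
```

```text
time: 9.02
tool_pos: [0.4531, -0.2979, 0.3282]
tool_rot: [-3.139, 0.003, -0.017]
contact_force: [-0.0, 0.4, -3.8]
opening: 0.0307
grip_force: 59.9
time: 9.27
tool_pos: [0.4537, -0.2984, 0.3307]
tool_rot: [3.14, -0.002, -0.017]
contact_force: [0.4, -0.8, -5.1]
opening: 0.0309
grip_force: 39.9
141 210 [5.5 6.2 7.1]
146 557 [-13.9   8.2   9.8]
151 752 [-21.8  10.1  12.4]
156 508 [-26.8  13.4  14.9]
161 331 [15.2 16.4 17.6]
166 10 [17.2 17.8 18. ]
t 9.32 tcp [ 0.4536 -0.2983  0.3306] [ 3.14e+00 -1.00e-03 -1.70e-02] q6 [-0.72  0.44  1.58 -0.    1.11  0.87] F [ 0.2  0.1 -4.1] op 0.0314 grip 39.9
MOVE [ -22.3 -107.8 -119.5] roll 0.013
```

```bash
python3 -m crank '[[-1,0,0,0,0],[-1,0,0,0,0],[-1,0,0,0,0],[-1,0,0,0,0]]' 28; python3 tilt.py
python3 -m crank '[[-1,0,0,0,0],[-1,0,0,0,0],[-1,0,0,0,0],[-1,0,0,0,0]]' 20; python3 tilt.py
```

```text
time: 9.65
tool_pos: [0.4534, -0.2981, 0.3298]
tool_rot: [3.141, -0.0, -0.017]
contact_force: [0.9, 0.0, -4.3]
opening: 0.0312
grip_force: 28.0
141 174 [5.1 5.8 6.5]
146 540 [6.1 8.  9.6]
151 688 [-20.2  10.4  12.5]
156 592 [-25.9  13.5  15.4]
161 305 [15.6 16.8 18.1]
t 9.7 tcp [ 0.4534 -0.2981  0.3298] [ 3.141 -0.    -0.017] q6 [-0.72  0.44  1.59 -0.    1.11  0.87] F [-0.1 -0.  -5.7] op 0.0313 grip 28.0
MOVE [ -22.3 -107.7 -120.2] roll 0.013
time: 10.03
tool_pos: [0.4534, -0.2981, 0.3297]
tool_rot: [3.142, -0.0, -0.017]
contact_force: [-0.5, -0.2, -4.4]
opening: 0.0312
grip_force: 20.0
146 626 [4.4 6.6 9. ]
151 692 [ 9.5 12.3 14.9]
156 476 [15.5 17.5 19.4]
161 23 [18.7 19.5 19.8]
t 10.08 tcp [ 0.4534 -0.2981  0.3297] [ 3.142  0.    -0.017] q6 [-0.72  0.44  1.59 -0.    1.11  0.87] F [ 0.2 -0.  -4. ] op 0.0314 grip 20.0
MOVE [ -22.3 -107.7 -120.3] roll 0.013
```

It is pivoting as hoped, now at about 47° elevation. I'll keep loosening in small steps.

```bash
python3 -m crank '[[-1,0,0,0,0],[-1,0,0,0,0],[-1,0,0,0,0],[-1,0,0,0,0]]' 17; python3 tilt.py
python3 -m crank '[[-1,0,0,0,0],[-1,0,0,0,0],[-1,0,0,0,0],[-1,0,0,0,0]]' 14; python3 tilt.py
```

```text
time: 10.42
tool_pos: [0.4534, -0.2981, 0.3297]
tool_rot: [3.142, 0.0, -0.017]
contact_force: [0.4, -0.3, -4.8]
opening: 0.032
grip_force: 17.0
146 637 [4.3 6.5 9.1]
151 675 [ 9.6 12.3 14.9]
156 476 [15.4 17.4 19.4]
161 24 [18.6 19.5 19.9]
t 10.47 tcp [ 0.4534 -0.2981  0.3297] [ 3.141  0.    -0.017] q6 [-0.72  0.44  1.59 -0.    1.11  0.87] F [-0.4 -1.4 -4.2] op 0.032 grip 17.0
MOVE [ -22.3 -107.7 -120.3] roll 0.013
time: 10.8
tool_pos: [0.4534, -0.2981, 0.3297]
tool_rot: [3.141, -0.0, -0.017]
contact_force: [0.4, 0.4, -5.0]
opening: 0.0315
grip_force: 14.0
146 654 [4.4 6.6 9.2]
151 668 [ 9.9 12.4 14.8]
156 474 [15.4 17.5 19.4]
161 20 [18.9 19.5 19.9]
t 10.85 tcp [ 0.4534 -0.2981  0.3297] [ 3.141 -0.    -0.017] q6 [-0.72  0.44  1.59 -0.    1.11  0.87] F [ 0.7  0.5 -4.2] op 0.0317 grip 14.0
MOVE [ -22.3 -107.7 -120.3] roll 0.013
```

```bash
python3 -m crank '[[-1,0,0,0,0],[-1,0,0,0,0],[-1,0,0,0,0],[-1,0,0,0,0]]' 11; python3 tilt.py
python3 -m crank '[[-1,0,0,0,0],[-1,0,0,0,0],[-1,0,0,0,0]]' 9; python3 tilt.py
```

```text
time: 11.18
tool_pos: [0.4534, -0.2981, 0.3297]
tool_rot: [3.141, -0.0, -0.017]
contact_force: [-0.4, 0.3, -4.9]
opening: 0.0317
grip_force: 11.0
146 628 [3.5 6.1 9.4]
151 930 [ 9.7 13.9 17.7]
156 76 [17.2 18.4 19.3]
166 7 [14.  14.9 15.3]
171 5 [13.  13.2 13.9]
176 7 [ 8.9 10.2 11.2]
t 11.23 tcp [ 0.4534 -0.2981  0.3297] [ 3.142  0.    -0.017] q6 [-0.72  0.44  1.59 -0.    1.11  0.87] F [ 0.2  0.8 -4.9] op 0.0313 grip 11.0
MOVE [ -22.3 -107.7 -120.3] roll 0.013
time: 11.48
tool_pos: [0.4534, -0.2981, 0.3297]
tool_rot: [3.141, -0.0, -0.017]
contact_force: [0.8, -0.3, -4.5]
opening: 0.0316
grip_force: 9.0
146 622 [3.5 6.1 9.2]
151 933 [ 9.6 13.7 17.6]
156 78 [17.5 18.6 19.1]
161 4 [15.6 16.1 16.7]
166 7 [14.  14.6 15.2]
171 6 [12.6 13.3 13.7]
176 7 [ 9.1 10.4 11. ]
181 4 [8.1 8.4 8.6]
t 11.53 tcp [ 0.4534 -0.2981  0.3297] [ 3.141  0.    -0.017] q6 [-0.72  0.44  1.59 -0.    1.11  0.87] F [ 0.1 -0.2 -4.6] op 0.0321 grip 9.0
MOVE [ -22.3 -107.7 -120.3] roll 0.013
```

```bash
python3 -m crank '[[-1,0,0,0,0],[-1,0,0,0,0],[-1,0,0,0,0]]' 8; 
python3 -m crank '[[-1,0,0,0,0],[-1,0,0,0,0],[-1,0,0,0,0]]' 7; python3 tilt.py
```

```text
time: 11.78
tool_pos: [0.4534, -0.2981, 0.3297]
tool_rot: [3.141, -0.0, -0.017]
contact_force: [0.4, -0.1, -4.9]
opening: 0.0318
grip_force: 8.0
time: 12.03
tool_pos: [0.4534, -0.2981, 0.3297]
tool_rot: [3.142, -0.0, -0.017]
contact_force: [-0.1, -0.2, -5.0]
opening: 0.0316
grip_force: 7.0
146 554 [2.8 5.5 9.3]
151 917 [ 8.1 13.2 17.1]
156 85 [15.3 16.9 17.6]
161 79 [14.5 15.9 16.6]
166 68 [13.4 14.9 15.5]
171 63 [12.5 14.  14.7]
176 58 [11.2 13.  13.7]
181 46 [10.7 12.2 12.8]
t 12.08 tcp [ 0.4535 -0.2981  0.3297] [ 3.141 -0.    -0.017] q6 [-0.72  0.44  1.59 -0.    1.11  0.87] F [-0.1  0.1 -4.4] op 0.0312 grip 7.0
MOVE [ -22.3 -107.7 -120.3] roll 0.013
```

About 11° tilt now, which the holder hole will take out. Before going there I'll refine the holder centre from this nearer wrist cloud.

Run:
```python
from fit import *
for n in('wrist','top','scene'):
    p,w=cloud(n)
    m=(w[...,2]>.057)&(w[...,2]<.066)&(np.hypot(w[...,0]-.433,w[...,1]+.19)<.045); q=w[m]
    if len(q)<20: print(n,len(q)); continue
    # outer-radius fit: points 30..36mm (rim annulus 24-34): mean-square minimisation of excess
    def f(c): r=np.hypot(q[:,0]-c[0],q[:,1]-c[1]); return np.maximum(r-.034,0)+np.maximum(.024-r,0)
    s=least_squares(f,[.433,-.19]); print(n,len(q),s.x,s.cost,q.min(0),q.max(0))
```

```text
wrist 2969 [ 0.43611519 -0.19326976] 0.001107524648735206 [ 0.41504747 -0.22657414  0.0570024 ] [ 0.46983953 -0.15809133  0.06411345]
top 140 [ 0.43089273 -0.18812705] 1.5783812552281937e-05 [ 0.41056911 -0.22378406  0.05722224] [ 0.4650923  -0.16749431  0.06573039]
scene 212 [ 0.43361763 -0.18794844] 6.771116914346767e-05 [ 0.39991792 -0.22339219  0.05705487] [ 0.46807973 -0.15489602  0.06419146]
```

Run:
```python
from h import *
s=telemetry.observe(); M=R.from_euler('xyz',s['tool_rot']).as_matrix(); K,Rm,t=cal('wrist'); print('cam in tool',M.T@(-Rm.T@t-s['tool_pos']))
for n in('wrist','scene','top'):
    p,w=cloud(n); m=(w[...,0]>.475)&(w[...,0]<.64)&(w[...,1]>-.30)&(w[...,1]<-.08)&(w[...,2]>.03)&(w[...,2]<.45); q=w[m]
    print(n,len(q)); q=q[np.argsort(q[:,0])]; print(q[::max(1,len(q)//14)].round(3).tolist())
```

```text
cam in tool [0.07630197 0.00141892 0.02007251]
wrist 29076
[[0.475, -0.278, 0.244], [0.477, -0.272, 0.241], [0.479, -0.259, 0.242], [0.479, -0.295, 0.258], [0.479, -0.266, 0.25], [0.479, -0.295, 0.26], [0.48, -0.27, 0.254], [0.482, -0.299, 0.236], [0.484, -0.247, 0.234], [0.485, -0.28, 0.241], [0.489, -0.268, 0.239], [0.49, -0.264, 0.239], [0.49, -0.256, 0.227], [0.537, -0.213, 0.153], [0.593, -0.253, 0.033]]
scene 1827
[[0.49, -0.103, 0.084], [0.523, -0.194, 0.135], [0.566, -0.104, 0.204], [0.571, -0.082, 0.201], [0.575, -0.103, 0.326], [0.578, -0.244, 0.193], [0.584, -0.242, 0.194], [0.59, -0.113, 0.253], [0.596, -0.125, 0.233], [0.6, -0.25, 0.034], [0.606, -0.118, 0.355], [0.612, -0.267, 0.051], [0.623, -0.1, 0.356], [0.634, -0.232, 0.107], [0.64, -0.245, 0.064]]
top 2362
[[0.489, -0.088, 0.079], [0.54, -0.212, 0.163], [0.569, -0.093, 0.218], [0.574, -0.084, 0.331], [0.58, -0.094, 0.333], [0.588, -0.133, 0.337], [0.592, -0.133, 0.344], [0.597, -0.146, 0.343], [0.6, -0.162, 0.338], [0.605, -0.124, 0.347], [0.609, -0.267, 0.036], [0.615, -0.113, 0.358], [0.621, -0.216, 0.052], [0.63, -0.214, 0.053], [0.639, -0.232, 0.235]]
```

```bash
python3 -m crank '[[-1,0,0,0,0],[-1,0,0,-6,0],[-1,0,0,-16,0],[-1,0,0,-30,0],[-1,0,0,-45,0],[-1,1,-10,-58,0],[-1,1,-22,-65,0],[-1,2,-37,-65,0],[-1,2,-52,-65,0],[-1,2,-67,-65,0],[-1,3,-82,-65,0],[-1,3,-95,-65,0]]' 14
python3 -m crank '[[-1,0,-8,0,0],[-1,0,-12,0,0],[-1,0,-12,0,0],[-1,0,-12,0,0]]' 14
python3 tilt.py
python3 - <<'E'
from h import *
p,d=grab('scene'); save('over',p[120:320,230:440],2.9)
E
```

```text
time: 13.08
tool_pos: [0.4579, -0.201, 0.394]
tool_rot: [-3.14, 0.001, -0.016]
contact_force: [0.5, 0.5, -5.4]
opening: 0.0319
grip_force: 14.0
time: 13.42
tool_pos: [0.4583, -0.1912, 0.3947]
tool_rot: [3.141, 0.0, -0.017]
contact_force: [-0.8, 0.4, -4.8]
opening: 0.0316
grip_force: 14.0
146 551 [2.9 5.5 9.2]
151 916 [ 8.2 13.3 17. ]
156 94 [15.3 16.9 17.5]
161 82 [14.7 15.9 16.6]
166 82 [13.5 15.1 15.7]
171 68 [12.7 14.1 14.7]
176 61 [11.9 13.2 13.8]
181 42 [11.  12.4 12.8]
t 13.47 tcp [ 0.4583 -0.1916  0.3947] [ 3.141 -0.    -0.017] q6 [-0.55  0.3   1.62 -0.    1.23  1.04] F [ 1.1  0.3 -3.9] op 0.0315 grip 14.0
MOVE [-25.4  -1.1 -55.3] roll 0.013
```

View pics/over.png

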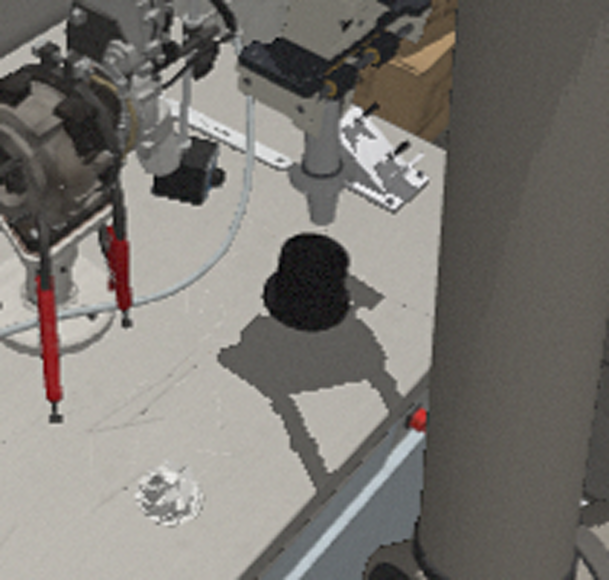

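The arbor hangs shank-down at crop (320,205), right over the holder mouth at about (315,250). Now I'll lower the tip into the mouth.

```bash
python3 - <<'E'
from h import *
print(proj('scene',[[.4347,-.1912,.106],[.4345,-.191,.062],[.4345,-.191+.034,.062],[.4345-.034,-.191,.062]]).round(1).tolist())
E
python3 -m crank '[[-1,0,0,8,0],[-1,0,0,18,0],[-1,0,0,28,0],[-1,0,0,38,0],[-1,0,0,46,0],[-1,0,0,52,0],[-1,0,0,56,0],[-1,0,0,58,0],[-1,0,0,58,0]]' 10
```

```text
[[340.9, 196.4], [338.6, 207.7], [331.8, 213.9], [348.7, 213.5]]
time: 14.27
tool_pos: [0.4583, -0.1913, 0.3364]
tool_rot: [-3.141, 0.0, -0.017]
contact_force: [0.3, 0.4, -5.1]
opening: 0.0313
grip_force: 10.0
```

The projections match the picture to a pixel, and the tip is in the mouth with no contact. Next I'll shift back toward the holder axis while lowering, which rights the arbor.

```bash
python3 -m crank '[[-1,-3,0,2,0],[-1,-7,0,4,0],[-1,-11,0,7,0],[-1,-15,0,10,0],[-1,-19,0,13,0],[-1,-22,0,16,0],[-1,-24,0,18,0],[-1,-24,0,18,0]]' 10; python3 tilt.py
```

```text
time: 14.93
tool_pos: [0.4338, -0.1907, 0.3183]
tool_rot: [-3.141, 0.001, -0.017]
contact_force: [0.2, 1.0, -4.4]
opening: 0.0317
grip_force: 10.0
146 667 [ 2.6  6.6 12.6]
151 709 [ 6.1 13.  16.1]
156 148 [14.3 15.9 16.5]
161 134 [14.4 15.7 16.2]
166 124 [14.1 15.5 16.1]
171 113 [13.7 15.2 15.8]
176 107 [13.6 15.1 15.7]
181 77 [13.5 14.9 15.5]
t 14.98 tcp [ 0.434  -0.1908  0.3185] [-3.141  0.    -0.017] q6 [-0.58  0.34  1.79 -0.    1.01  1.01] F [ 0.2 -0.1 -4.1] op 0.0316 grip 10.0
MOVE [  -1.1   -0.8 -131.5] roll 0.013
```

```bash
python3 -m crank '[[-1,0,0,4,0],[-1,0,0,7,0],[-1,0,0,10,0],[-1,0,0,12,0],[-1,0,0,13,0],[-1,0,0,13,0]]' 10
python3 -m crank '[[-1,0,0,1,0],[-1,0,0,2,0],[-1,0,0,3,0],[-1,0,0,3,0]]' 10; python3 tilt.py
```

```text
time: 15.48
tool_pos: [0.4343, -0.1907, 0.3054]
tool_rot: [-3.141, 0.0, -0.017]
contact_force: [1.2, -0.2, -5.6]
opening: 0.0314
grip_force: 10.0
time: 15.82
tool_pos: [0.4343, -0.1908, 0.3026]
tool_rot: [3.141, -0.0, -0.017]
contact_force: [1.3, 0.4, -4.3]
opening: 0.0317
grip_force: 10.0
146 817 [ 3.2  7.7 13.8]
151 560 [ 7.2 14.  16.6]
156 156 [14.5 16.2 16.8]
161 135 [14.6 16.  16.7]
166 124 [14.1 15.9 16.5]
171 119 [14.3 15.8 16.4]
176 105 [14.1 15.6 16.2]
181 72 [13.8 15.4 16. ]
t 15.87 tcp [ 0.4342 -0.1908  0.3026] [ 3.141  0.    -0.017] q6 [-0.58  0.37  1.81 -0.    0.97  1.01] F [ 0.4  0.3 -4.3] op 0.0318 grip 10.0
MOVE [  -1.3   -0.7 -147.4] roll 0.013
```

```bash
python3 -m crank '[[-1,0,0,1,0],[-1,0,0,2,0],[-1,0,0,2,0]]' 10
python3 -m crank '[[-1,0,0,1,0],[-1,0,0,2,0],[-1,0,0,2,0]]' 10;python3 -m crank '[[-1,0,0,1,0],[-1,0,0,2,0],[-1,0,0,2,0]]' 10
```

```text
time: 16.12
tool_pos: [0.4342, -0.1908, 0.3006]
tool_rot: [3.142, 0.0, -0.017]
contact_force: [1.5, 0.1, -4.2]
opening: 0.0314
grip_force: 10.0
time: 16.37
tool_pos: [0.434, -0.1908, 0.2996]
tool_rot: [3.141, 0.0, -0.017]
contact_force: [-3.0, 2.3, 5.6]
opening: 0.0318
grip_force: 10.0
time: 16.62
tool_pos: [0.434, -0.1907, 0.2981]
tool_rot: [3.141, -0.0, -0.017]
contact_force: [-5.1, 2.1, 11.3]
opening: 0.0319
grip_force: 10.0
```

The flange bears on the rim. I'll let go, lift off and look at it from above with the wrist camera.

```bash
python3 -m crank '[[0.1,0,0,-1,0],[0.2,0,0,-2,0],[0.5,0,0,-2,0],[0.5,0,0,-2,0],[0.5,0,0,-2,0],[0.5,0,0,-2,0],[0.5,0,0,-2,0]]' 10
python3 -m crank '[[0.5,0,0,-15,0],[0.5,0,0,-35,0],[0.5,0,0,-60,0],[0.5,-20,0,-90,0],[0.5,-50,0,-120,0],[0.5,-80,0,-140,0],[0.5,-85,0,-140,0],[0.5,-85,0,-140,0]]' 10
python3 - <<'E'
from h import *
delta((.434,-.19,.35),-.03)
p,d=grab('wrist'); grab('top')
uv=proj('wrist',[.434,-.191,.074]); print(uv)
u,v=uv.astype(int); u0=max(0,min(u-90,332));v0=max(0,min(v-70,244)); print(u0,v0)
save('slots',p[v0:v0+140,u0:u0+180],4.2)
E
```

```text
time: 17.2
tool_pos: [0.4343, -0.1908, 0.2986]
tool_rot: [-3.142, 0.0, -0.017]
contact_force: [-0.3, 0.0, 0.2]
opening: 0.068
grip_force: 0.0
time: 17.87
tool_pos: [0.3481, -0.1892, 0.4398]
tool_rot: [3.14, -0.002, -0.019]
contact_force: [-0.1, -0.2, -0.2]
opening: 0.0689
grip_force: 0.0
t 17.87 tcp [ 0.3481 -0.1892  0.4398] [ 3.14e+00 -2.00e-03 -1.90e-02] q6 [-0.69  0.07  1.78 -0.    1.29  0.9 ] F [-0.1 -0.2 -0.2] op 0.0689 grip 0.0
MOVE [85.6 -0.9 90. ] roll 0.011
[248.95865161  81.54470459]
158 11
```

View pics/slots.png

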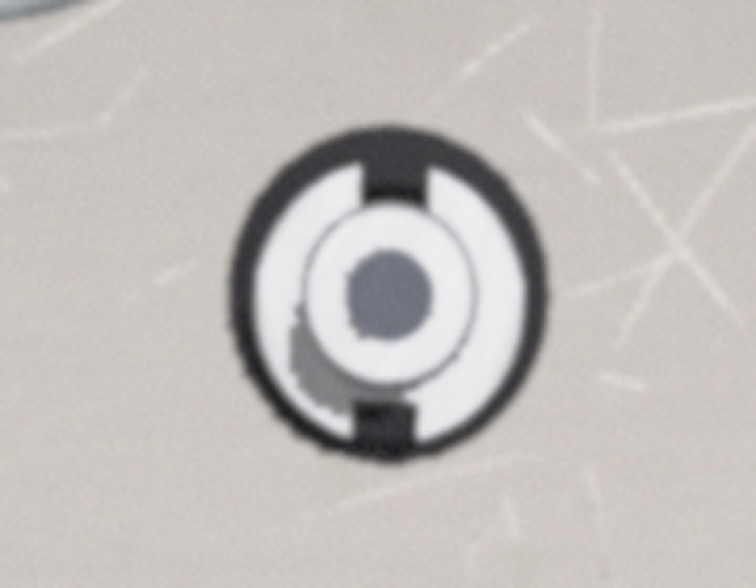

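The arbor stands upright in the holder. The slots are at crop (395,178) and (385,430), barrel top ring centre (391,293). I'll compute the slot angle and barrel position, and measure the spindle better before planning the turn.

Run:
```python
from fit import *
g=lambda x,y:(158+(x+.5)/4.2-.5,11+(y+.5)/4.2-.5)
a=ray('wrist',g(395,178),.074); b=ray('wrist',g(385.5,425),.074); print(a,b,np.linalg.norm(a-b),'slot ang',np.arctan2(*(a-b)[1::-1]),'mid',(a+b)/2)
f=ray('wrist',g(391,293),.149); print('barrel top centre',f, 'expected gauge from flange sides', ray('wrist',g((255+525)/2,(165+445)/2),.074))
e1=ray('wrist',g(362,175),.074);e2=ray('wrist',g(429,175),.074);print('slot w',np.linalg.norm(e1-e2))
# spindle from top image: threshold white ring
fz=np.load('/tmp/top.npz'); p=fz['p']; print(p[225:250,118:140].mean(2).astype(int)[::2].tolist())
```

```text
[ 0.45934299 -0.19404745  0.074     ] [ 0.40581515 -0.19086223  0.074     ] 0.0536225325457494 slot ang -0.05943581236135825 mid [ 0.43257907 -0.19245484  0.074     ]
barrel top centre [ 0.43273419 -0.19255328  0.149     ] expected gauge from flange sides [ 0.43243145 -0.19241976  0.074     ]
slot w 0.014899584222163382
[[75, 74, 76, 91, 105, 119, 134, 141, 143, 142, 133, 125, 124, 123, 129, 136, 138, 136, 126, 115, 107, 102], [95, 108, 122, 136, 150, 161, 167, 168, 166, 153, 128, 104, 91, 92, 110, 140, 161, 166, 159, 145, 127, 119], [123, 137, 151, 162, 166, 169, 167, 165, 154, 138, 126, 107, 94, 92, 108, 142, 160, 171, 171, 167, 153, 138], [146, 156, 166, 164, 164, 154, 139, 116, 102, 93, 88, 81, 82, 83, 94, 108, 130, 153, 164, 170, 170, 159], [161, 167, 167, 160, 144, 121, 102, 88, 87, 84, 83, 82, 78, 77, 74, 82, 90, 116, 139, 162, 168, 166], [162, 168, 161, 147, 122, 101, 89, 86, 88, 88, 82, 85, 86, 89, 96, 101, 106, 112, 133, 154, 165, 165], [165, 167, 160, 140, 116, 95, 88, 92, 89, 88, 87, 90, 100, 109, 123, 121, 124, 126, 136, 157, 165, 165], [166, 170, 162, 144, 118, 99, 93, 90, 91, 92, 90, 93, 107, 120, 123, 126, 123, 131, 146, 161, 167, 166], [163, 167, 165, 158, 143, 120, 103, 95, 93, 92, 91, 95, 106, 117, 122, 127, 134, 148, 162, 167, 166, 152], [154, 166, 168, 168, 167, 151, 138, 121, 105, 104, 100, 103, 110, 122, 137, 147, 162, 167, 170, 165, 149, 126], [134, 146, 158, 166, 167, 159, 143, 125, 114, 113, 118, 138, 153, 160, 167, 168, 169, 165, 155, 132, 111, 90], [116, 116, 125, 136, 143, 142, 131, 115, 106, 101, 111, 139, 157, 160, 160, 148, 141, 123, 106, 95, 92, 95], [120, 113, 110, 109, 114, 115, 116, 116, 118, 119, 122, 125, 126, 117, 113, 104, 101, 99, 95, 103, 106, 98]]
```

Slot line is at -0.06 rad. Before regripping I'll take the empty hand to the spindle for a sharp look at the dogs.

```bash
python3 -m crank '[[0.5,0,-30,0,0],[0.5,3,-70,-10,0],[0.5,8,-110,-15,0],[0.5,13,-150,-20,0],[0.5,18,-190,-20,0],[0.5,23,-230,-20,0],[0.5,28,-270,-20,0],[0.5,33,-310,-20,0],[0.5,38,-350,-20,0],[0.5,43,-390,-20,0],[0.5,50,-430,-20,0],[0.5,60,-470,-20,0]]' 10
python3 -m crank '[[0.5,15,-35,0,0],[0.5,20,-40,0,0],[0.5,20,-40,0,0],[0.5,20,-40,0,0],[0.5,20,-40,0,0]]' 10
python3 - <<'E'
from h import *
delta((.434,-.191,.35),-.03)
p,d=grab('wrist')
uv=proj('wrist',[.505,.322,.069]); print(uv)
u,v=uv.astype(int); u0=max(0,min(u-90,332));v0=max(0,min(v-70,244)); print(u0,v0)
save('dogs',p[v0:v0+140,u0:u0+180],4.2)
E
```

```text
time: 18.97
tool_pos: [0.4173, 0.283, 0.4568]
tool_rot: [3.14, 0.003, -0.016]
contact_force: [1.3, -0.3, 0.4]
opening: 0.0688
grip_force: 0.0
time: 19.38
tool_pos: [0.438, 0.3187, 0.4578]
tool_rot: [3.14, 0.002, -0.018]
contact_force: [0.7, -0.6, 0.1]
opening: 0.0687
grip_force: 0.0
t 19.38 tcp [0.438  0.3187 0.4578] [ 3.14e+00  2.00e-03 -1.80e-02] q6 [ 0.49  0.34  1.38 -0.    1.42  2.08] F [ 0.7 -0.6  0.1] op 0.0687 grip 0.0
MOVE [  5.3 509.5 108.5] roll 0.012
[244.76691844  99.78916042]
154 29
```

View pics/dogs.png

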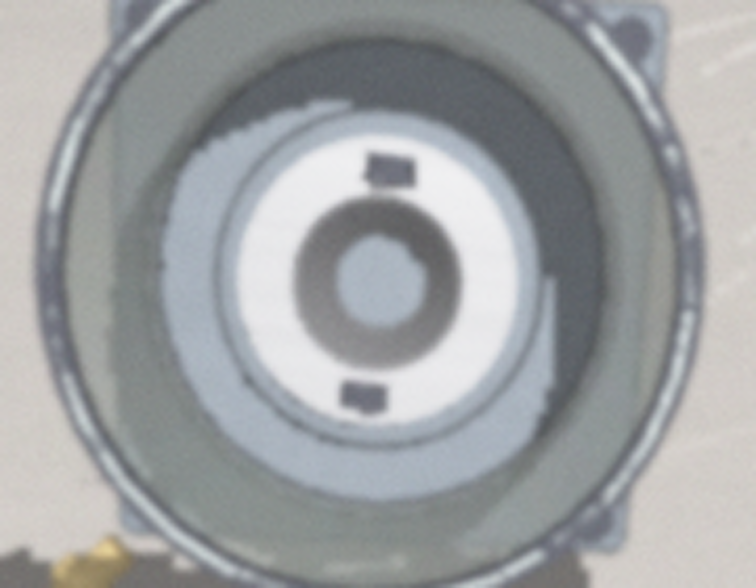

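The dogs are at crop (391,171) and (365,397), the white face centre at about (378,280).

Run:
```python
from fit import *
g=lambda x,y:(154+(x+.5)/4.2-.5,29+(y+.5)/4.2-.5)
a=ray('wrist',g(391,171),.077); b=ray('wrist',g(365,397),.077); print(a,b,np.linalg.norm(a-b),'dog ang',np.arctan2(*(a-b)[1::-1]),'mid',(a+b)/2)
l,r,t,bt=[ray('wrist',g(*k),.069) for k in((235,280),(522,280),(378,132),(378,427))]; print('face c',(l+r)[1]/2,(t+bt)[0]/2,'dia',l[1]-r[1],t[0]-bt[0])
l,r=[ray('wrist',g(*k),.069) for k in((294,283),(461,283))];t,bt=[ray('wrist',g(*k),.069) for k in((378,196),(378,369))]; print('mouth c',(l+r)[1]/2,(t+bt)[0]/2,'dia',l[1]-r[1],t[0]-bt[0])
# guard rim ellipse centre at z=.139 : outer extents x 37..704
l,r=[ray('wrist',g(*k),.139) for k in((37,265),(704,265))]; print('guard y',(l+r)[1]/2,l[1]-r[1])
```

```text
[0.53415792 0.3192859  0.077     ] [0.48207392 0.32676357 0.077     ] 0.05261804240609546 dog ang -0.14259500894189192 mid [0.50811592 0.32302473 0.077     ]
face c 0.3229503279348468 0.508640452724781 dia 0.0702722996825112 0.06954495283000461
mouth c 0.3232157124022823 0.5085698015261647 dia 0.04091329137101607 0.04080947207669211
guard y 0.3231095907908576 0.13191934773260117
```

Dog line at -0.143 rad, so the hand must turn -0.084 rad in yaw (roll +0.084). Holder to spindle, both seen with the same wrist yaw, is (+75.7, +515.5) mm, so the camera bias cancels. Back to regrip lower on the barrel.

```bash
python3 -m crank '[[0.6,-15,30,0,0],[0.6,-30,70,0,0],[0.6,-40,110,0,0],[0.6,-40,150,0,0],[0.6,-38,190,0,0],[0.6,-36,230,0,0],[0.6,-34,270,0,0],[0.6,-32,310,0,0],[0.6,-30,350,0,0],[0.6,-25,390,0,0],[0.6,-18,430,0,0],[0.6,-8,465,10,0]]' 60
python3 -m crank '[[0.6,8,25,20,0],[0.6,14,42,40,0],[0.6,14,44,60,0],[0.6,14,44,80,0],[0.6,14,44,80,0],[0.6,14,44,80,0]]' 60
python3 - <<'E'
from h import *
delta((.4345,-.1908,.296),-.018)
E
```

```text
time: 20.43
tool_pos: [0.4206, -0.1485, 0.4508]
tool_rot: [3.139, -0.004, -0.02]
contact_force: [0.9, 0.6, 0.2]
opening: 0.0735
grip_force: 0.0
time: 20.93
tool_pos: [0.4344, -0.1901, 0.3688]
tool_rot: [-3.141, 0.001, -0.019]
contact_force: [-0.1, 0.0, 0.6]
opening: 0.0737
grip_force: 0.0
t 20.93 tcp [ 0.4344 -0.1901  0.3688] [-3.141e+00  1.000e-03 -1.900e-02] q6 [-0.57  0.28  1.71 -0.    1.14  1.02] F [-0.1  0.   0.6] op 0.0737 grip 0.0
MOVE [ 0.2  0.8 72.8] roll -0.001
```

```bash
python3 -m crank '[[0.6,0,1,15,0],[0.6,0,1,30,0],[0.6,0,1,45,0],[0.6,0,1,60,0],[0.6,0,1,69,0],[0.6,0,1,73,0],[0.6,0,1,73,0],[0.6,0,1,73,0]]' 60
python3 -m crank '[[-1,0,0,0,0],[-1,0,0,0,0],[-1,0,0,0,0],[-1,0,0,0,0],[-1,0,0,0,0],[-1,0,0,0,0],[-1,0,0,0,0],[-1,0,0,0,0],[-1,0,0,0,0],[-1,0,0,0,0],[-1,0,0,0,0]]' 60
python3 tilt.py
```

```text
time: 21.6
tool_pos: [0.4355, -0.1909, 0.2967]
tool_rot: [3.141, -0.001, -0.017]
contact_force: [0.4, -0.2, -0.1]
opening: 0.0734
grip_force: 0.0
time: 22.52
tool_pos: [0.4353, -0.1908, 0.2957]
tool_rot: [3.142, -0.0, -0.017]
contact_force: [0.3, 0.7, 0.7]
opening: 0.0311
grip_force: 60.0
141 85 [-14.4   5.5  10. ]
146 1212 [-14.9   7.   12.2]
151 192 [10.7 12.5 13.1]
156 169 [11.1 12.5 13.1]
161 153 [11.  12.6 13.2]
166 145 [11.  12.6 13.2]
171 129 [10.8 12.6 13.2]
176 120 [11.3 12.6 13.2]
181 87 [10.9 12.5 13.1]
t 22.57 tcp [ 0.4353 -0.1908  0.2957] [ 3.142 -0.    -0.017] q6 [-0.57  0.38  1.81  0.    0.95  1.01] F [-0.1 -0.5  0.6] op 0.0312 grip 60.0
MOVE [  -2.3   -0.7 -154.3] roll 0.013
```

Gripped exactly upright at 60 N. I'll lift and pass in front of the machine.

```bash
python3 -m crank '[[-1,0,0,-5,0],[-1,0,0,-14,0],[-1,0,0,-28,0],[-1,0,0,-45,0],[-1,0,0,-62,0],[-1,0,0,-80,0],[-1,0,0,-98,0],[-1,0,0,-116,0],[-1,-3,-8,-134,0],[-1,-8,-20,-148,0],[-1,-13,-35,-155,0],[-1,-18,-55,-155,0]]' 60
python3 -m crank '[[-1,-4,-22,0,0],[-1,-8,-47,0,0],[-1,-10,-72,0,0],[-1,-10,-97,0,0],[-1,-10,-122,0,0],[-1,-10,-147,0,0],[-1,-10,-172,0,0],[-1,-10,-197,0,0],[-1,-10,-222,0,0],[-1,-5,-247,0,0],[-1,2,-272,0,0],[-1,10,-295,0,0]]' 60
python3 - <<'E'
from h import *
delta((.511,.3245,.455),-.101)
E
```

```text
time: 23.57
tool_pos: [0.4178, -0.1351, 0.4524]
tool_rot: [3.14, -0.002, -0.018]
contact_force: [0.3, -0.3, -4.7]
opening: 0.0309
grip_force: 60.0
time: 24.57
tool_pos: [0.4323, 0.1611, 0.4506]
tool_rot: [3.141, 0.001, -0.016]
contact_force: [0.1, -0.7, -4.7]
opening: 0.0308
grip_force: 60.0
t 24.57 tcp [0.4323 0.1611 0.4506] [ 3.141e+00  1.000e-03 -1.600e-02] q6 [0.19 0.19 1.6  0.   1.35 1.78] F [ 0.1 -0.7 -4.7] op 0.0308 grip 60.0
MOVE [  76.  -164.6   -4.5] roll 0.085
```

```bash
python3 -m crank '[[-1,8,-20,-2,0],[-1,18,-42,-4,0.02],[-1,28,-65,-4,0.04],[-1,40,-88,-4,0.06],[-1,50,-110,-4,0.08],[-1,60,-130,-4,0.085],[-1,68,-147,-4,0.085],[-1,73,-158,-4,0.085],[-1,76,-164,-4,0.085],[-1,76,-165,-4,0.085],[-1,76,-165,-4,0.085]]' 60
python3 tilt.py
python3 - <<'E'
from h import *
delta((.511,.3245,.303),-.101)
E
```

```text
time: 25.48
tool_pos: [0.5116, 0.3231, 0.4542]
tool_rot: [3.14, 0.001, -0.102]
contact_force: [-0.5, -0.9, -5.0]
opening: 0.0311
grip_force: 60.0
141 19 [-13.4   6.7  10.7]
146 1264 [-14.8   6.8  12.1]
151 196 [11.1 12.6 13.2]
156 174 [11.2 12.6 13.2]
161 157 [11.2 12.6 13.3]
166 141 [11.3 12.6 13.2]
171 128 [11.2 12.6 13.2]
176 118 [11.1 12.5 13.2]
181 96 [11.4 12.7 13.2]
t 25.53 tcp [0.5117 0.3227 0.4545] [ 3.141e+00  1.000e-03 -1.020e-01] q6 [ 0.44  0.46  1.2  -0.    1.48  2.11] F [ 0.1 -0.8 -5.2] op 0.0309 grip 60.0
MOVE [-26. 518.   5.] roll -0.072
t 25.53 tcp [0.5117 0.3227 0.4545] [ 3.141e+00  1.000e-03 -1.020e-01] q6 [ 0.44  0.46  1.2  -0.    1.48  2.11] F [ 0.1 -0.8 -5.2] op 0.0309 grip 60.0
MOVE [ -0.7  -1.9 151.5] roll -0.001
```

```bash
python3 -m crank '[[-1,0,-1,8,0],[-1,-0.5,-1.5,20,0],[-1,-0.5,-1.5,33,0],[-1,-0.5,-1.5,46,0],[-1,-0.5,-1.5,58,0],[-1,-0.5,-1.5,69,0],[-1,-0.5,-1.5,78,0],[-1,-0.5,-1.5,84,0],[-1,-0.5,-1.5,88,0],[-1,-0.5,-1.5,88,0]]' 60
python3 -m crank '[[-1,0,0,4,0],[-1,0,0,8,0],[-1,0,0,12,0],[-1,0,0,16,0],[-1,0,0,20,0],[-1,0,0,22,0],[-1,0,0,22,0]]' 60
python3 -m crank '[[-1,0,0,3,0],[-1,0,0,6,0],[-1,0,0,9,0],[-1,0,0,12,0],[-1,0,0,12,0]]' 60
python3 - <<'E'
from h import *
delta((.511,.3245,.3107),-.101)
E
```

```text
time: 26.37
tool_pos: [0.5117, 0.3243, 0.3659]
tool_rot: [3.141, 0.001, -0.102]
contact_force: [-0.8, 0.6, -4.8]
opening: 0.0313
grip_force: 60.0
time: 26.95
tool_pos: [0.5117, 0.3245, 0.3439]
tool_rot: [3.141, 0.001, -0.102]
contact_force: [-0.4, 0.6, -4.3]
opening: 0.0313
grip_force: 60.0
time: 27.37
tool_pos: [0.5116, 0.3244, 0.3318]
tool_rot: [3.141, 0.001, -0.102]
contact_force: [-0.3, -0.5, -4.4]
opening: 0.0311
grip_force: 60.0
t 27.37 tcp [0.5116 0.3244 0.3318] [ 3.141e+00  1.000e-03 -1.020e-01] q6 [ 0.44  0.55  1.39 -0.    1.2   2.11] F [-0.3 -0.5 -4.4] op 0.0311 grip 60.0
MOVE [-0.6 -0.  21.1] roll -0.001
```

No contact so far, so on down in small steps, watching the force.

```bash
python3 -m crank '[[-1,0,0,2,0],[-1,0,0,4,0],[-1,0,0,6,0],[-1,0,0,8,0],[-1,0,0,8,0]]' 60
python3 -m crank '[[-1,0,0,2,0],[-1,0,0,4,0],[-1,0,0,6,0],[-1,0,0,6,0]]' 60
python3 -m crank '[[-1,0,0,1,0],[-1,0,0,2,0],[-1,0,0,3,0],[-1,0,0,3,0]]' 60
```

```text
time: 27.78
tool_pos: [0.5117, 0.3245, 0.3242]
tool_rot: [3.141, 0.001, -0.102]
contact_force: [-0.4, 0.2, -4.5]
opening: 0.0312
grip_force: 60.0
time: 28.12
tool_pos: [0.5117, 0.3245, 0.3181]
tool_rot: [3.141, 0.001, -0.102]
contact_force: [-0.2, -0.6, -5.4]
opening: 0.0306
grip_force: 60.0
time: 28.45
tool_pos: [0.5117, 0.3245, 0.3155]
tool_rot: [3.141, 0.0, -0.102]
contact_force: [-0.0, 0.2, -4.4]
opening: 0.0312
grip_force: 60.0
```

```bash
python3 -m crank '[[-1,0,0,1,0],[-1,0,0,2,0],[-1,0,0,3,0],[-1,0,0,3,0]]' 60
python3 -m crank '[[-1,0,0,1,0],[-1,0,0,2,0],[-1,0,0,3,0],[-1,0,0,3,0]]' 60
```

```text
time: 28.78
tool_pos: [0.5117, 0.3245, 0.3124]
tool_rot: [3.141, 0.0, -0.102]
contact_force: [-0.3, 0.6, -4.0]
opening: 0.0312
grip_force: 60.0
time: 29.12
tool_pos: [0.5117, 0.3245, 0.3094]
tool_rot: [3.141, 0.0, -0.102]
contact_force: [1.1, -0.2, -4.9]
opening: 0.031
grip_force: 60.0
```

```bash
python3 -m crank '[[-1,0,0,1,0],[-1,0,0,2,0],[-1,0,0,2,0]]' 60
python3 -m crank '[[-1,0,0,1,0],[-1,0,0,2,0],[-1,0,0,2,0]]' 60
python3 -m crank '[[-1,0,0,1,0],[-1,0,0,2,0],[-1,0,0,2,0]]' 60
```

```text
time: 29.37
tool_pos: [0.5117, 0.3245, 0.3074]
tool_rot: [3.141, 0.0, -0.102]
contact_force: [-0.1, -0.9, -3.5]
opening: 0.0312
grip_force: 60.0
time: 29.62
tool_pos: [0.5117, 0.3245, 0.3054]
tool_rot: [3.141, 0.0, -0.102]
contact_force: [0.5, -0.1, -5.4]
opening: 0.0312
grip_force: 60.0
time: 29.87
tool_pos: [0.5117, 0.3245, 0.3034]
tool_rot: [3.141, 0.0, -0.102]
contact_force: [1.0, 0.3, -5.3]
opening: 0.0311
grip_force: 60.0
```

The slots have passed the dogs with no contact. Now I'll feel for the face.

```bash
python3 -m crank '[[-1,0,0,1,0],[-1,0,0,1,0]]' 60
python3 -m crank '[[-1,0,0,1,0],[-1,0,0,1,0]]' 60
python3 -m crank '[[-1,0,0,1,0],[-1,0,0,1,0]]' 60
```

```text
time: 30.03
tool_pos: [0.5118, 0.3245, 0.3028]
tool_rot: [-3.142, -0.0, -0.102]
contact_force: [-0.3, -0.0, -3.8]
opening: 0.0313
grip_force: 60.0
time: 30.2
tool_pos: [0.5118, 0.3245, 0.3028]
tool_rot: [-3.141, -0.001, -0.102]
contact_force: [-1.9, -1.4, 3.3]
opening: 0.0311
grip_force: 60.0
time: 30.37
tool_pos: [0.5117, 0.3245, 0.3027]
tool_rot: [-3.141, -0.002, -0.102]
contact_force: [-4.2, -1.5, 10.1]
opening: 0.0311
grip_force: 60.0
```

Contact came at TCP z 0.3028, against 0.3027 computed for home, so the flange is on the face. I'll release with a limited opening inside the guard, then retreat straight up.

```bash
python3 -m crank '[[-0.2,0,0,-1,0],[0,0,0,-2,0],[0.15,0,0,-2,0],[0.15,0,0,-2,0],[0.15,0,0,-2,0],[0.15,0,0,-2,0],[0.15,0,0,-2,0]]' 20
python3 -m crank '[[0.15,0,0,-6,0],[0.15,0,0,-15,0],[0.15,0,0,-30,0],[0.15,0,0,-50,0],[0.15,0,0,-75,0],[0.15,-10,0,-105,0],[0.15,-40,0,-135,0],[0.15,-70,0,-150,0],[0.15,-75,0,-150,0],[0.15,-75,0,-150,0]]' 20
python3 - <<'E'
from h import *
delta((.511,.3245,.3107),-.101)
p,d=grab('wrist')
uv=proj('wrist',[.509,.3235,.081]); print(uv)
_,W=cloud('wrist'); m=(np.hypot(W[...,0]-.509,W[...,1]-.323)<.05)
for lo,hi in((.07,.09),(.145,.165)):
    q=W[m&(W[...,2]>lo)&(W[...,2]<hi)]; print(lo,len(q),np.median(q,0) if len(q) else '',(q.min(0)+q.max(0))/2 if len(q) else '')
u,v=uv.astype(int); u0=max(0,min(u-90,332));v0=max(0,min(v-70,244))
save('home',p[v0:v0+140,u0:u0+180],4.2)
E
```

```text
time: 30.95
tool_pos: [0.5118, 0.3245, 0.3025]
tool_rot: [3.141, 0.0, -0.102]
contact_force: [0.5, 0.6, -0.1]
opening: 0.0529
grip_force: 0.0
time: 31.78
tool_pos: [0.4356, 0.3324, 0.4551]
tool_rot: [-3.139, -0.003, -0.1]
contact_force: [-0.3, -0.7, 0.2]
opening: 0.0529
grip_force: 0.0
t 31.78 tcp [0.4356 0.3324 0.4551] [-3.139e+00 -3.000e-03 -1.000e-01] q6 [ 0.51  0.35  1.37 -0.    1.42  2.18] F [-0.3 -0.7  0.2] op 0.0529 grip 0.0
MOVE [ 75.4   0.7 144.6] roll 0.001
[251.97911261  94.9365526 ]
0.07 1710 [0.51155887 0.32284623 0.08067886] [0.50878256 0.32304343 0.0767518 ]
0.145 1342 [0.50943509 0.32300997 0.1558614 ] [0.5090513  0.32306887 0.15526675]
```

View pics/home.png

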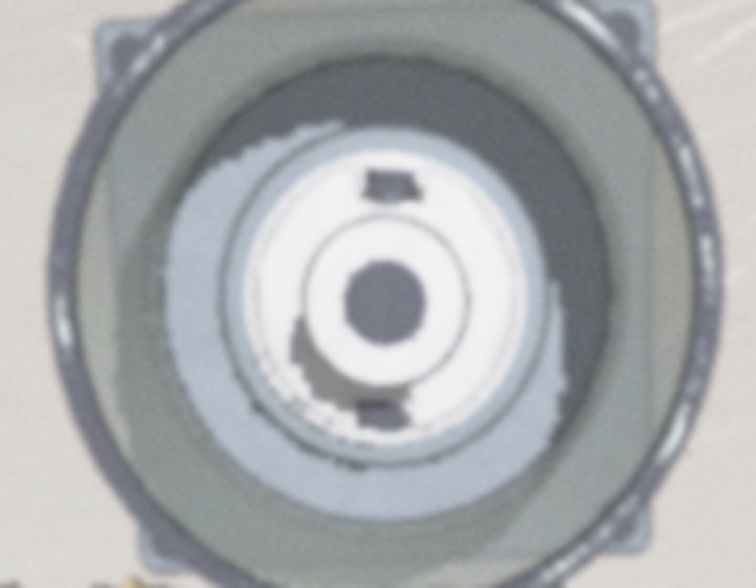

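The arbor is home. The dogs sit in the slots at crop (392,185) and (382,412), the flange top is at z 0.0807 (0.081 expected), the barrel top at 0.1559 (0.156 expected), and it is centred. Handing in.

```bash
python3 -c "
from cell import ticket; print(ticket.hand_in())"
```

```text
the job is handed in; nothing more can be done
None
```

The arbor stood released in the holder, then went down into the spindle under control; its flange is on the spindle face with the dogs in its slots, and I handed the job in at about 32 s (no verdict was returned).

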